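# Ready a degasser for its leak check and hold its access panel shut

## Robot

A 6-joint arm with a two-finger parallel gripper is mounted at the origin on the work surface. World frame = base frame: x ahead of the robot, y to its left, z up, the work surface at z = 0. Lengths are in mm, angles in degrees, forces in N, time in s.
With the tool pointing down it reaches from about 325 to 900 mm from the base axis. Payload 6.1 kg.
Tool frame: the origin (TCP) lies on the mounting face of the last link; the fingertips stand 173 mm ahead of it and the grasp point (between the pads) lies 155 mm ahead of it (robot.tip_reach is the distance from the TCP to the fingertips, in mm); z points along the fingers, y is the line along which they close (so a half turn about z gives the same grasp; the last joint's range is limited). The gripper opens to 85 mm and grips with 20 to 120 N. Pads are 22 mm wide; open, the fingers measure 114 mm over their backs; the gripper's body (76 mm by 85 mm) begins 54 mm behind the grasp point. The pads swing forward as they close: fully open they stand 13 mm farther back than shut.
Start: joints at [63.077, 12.628, 87.462, -0, 79.91, -7.225], TCP at [210.666, 588.419, 404.7] pointing down, gripper open.
Joint ranges: [-170.65, 170.65], [-52.31, 119.04], [5.05, 147.46], [-71.25, 251.25], [11.57, 151.72], [-153.62, 153.62]. Speed limits (degrees/s): [147.25, 147.25, 172.46, 180, 180, 180].

## Interface

Orientations are given as a 3x3 rotation matrix whose columns are the frame's x, y, z axes.
In Python, from workcell import robot gives the robot as it stands.
- The arm moves only by the tool step_hand, called after "Call:" by a JSON object that holds its "name" and its "arguments", one argument or row to a line. Schema: {"type":"object","properties":{"rows":{"type":"array","items":{"type":"object","properties":{"sx":{"type":"number"},"sy":{"type":"number"},"sz":{"type":"number"},"rz":{"type":"number"}},"additionalProperties":false},"minItems":1,"maxItems":12},"finger_gap":{"type":"number"},"force":{"type":"number"},"only":{"type":"string"},"quiet":{"type":"boolean"},"lines":{"type":"string"}},"required":["rows"],"additionalProperties":false}. rows is a list of rows, 1 to 12 of them, each an object with the fields sx, sy, sz (the shift in mm), rz (a turn about the tool's z in degrees); a field left out counts as zero; each row is the pose to reach, as a shift and turn from the pose commanded when the call began, along the tool's axes at that moment; what a row does not reach only later rows make up. A row lasts 1/12 s, in which the tool goes at most 41.7 mm and 7.16 degrees, less where a joint would pass 70% of its speed; a pose out of reach is approached as far as the arm can. finger_gap is the finger opening in mm, set as the call begins (left out keeps the last). The fingers move at their own pace and stop on an object; force is the grip in N (left out, the last holds). Time passes only in rows, so rows that do not move let the fingers close. The tool returns the time, the measured TCP pose, the force, the opening and the grip force at its end. only (a regular expression) keeps the lines of the reply that match it, lines (a string "A,B") keeps lines A to B, and quiet returns only ok. Input that does not fit is refused with a message, and nothing moves.
- robot.read_state(): the state, without advancing time (a new reading comes with each control period).
- robot.read_camera(name): name is "scene" or "top" or "wrist"; returns the picture (480x640x3 uint8, blue, green, red); there is no depth.
- robot.camera_params(name): a dict with "fx", "fy", "cx", "cy" (pixels), "R" (3x3) and "t" (3): a world point X has camera coordinates R X + t; the wrist camera has in their place "hand_eye" (4x4, takes a point from camera to tool coordinates, whose origin is the TCP and whose axes are the flange's). Camera axes: x right, y down, z forward; pixel columns grow to the right and rows downward; lengths in mm; the calibration is good to about 2 mm. A picture is of the moment at which its call begins: read the wrist's pose just before it. camera_params takes no time and is no camera call.
- robot.finish_job(): hands the job in; it is judged then, once.
The state is a dict: "t": time; "joints": joint angles; "qd": joint speeds; "joint_efforts": joint torques, N m; "ee_pos": TCP position; "orientation": TCP orientation; "ft_force": force on the tool from outside, world axes, zero at the start; "ft_torque": the same for the moment, N m; "opening": finger opening in mm; "grasp_force": force on a finger pad.
Only numpy, scipy, OpenCV 4.12 (cv2) and the standard library are available. Lean on these libraries where they do the work, as an engineer would, in place of code of your own. Each camera call takes 0.05 s, during which the arm holds its last target. There are 200 camera calls.

## Task

Ready the degasser for its leak check: turn the selector knob on the small control box clockwise until it clicks in at the green mark, then, with the access panel still standing proud, turn the black wing fastener on the panel clockwise until its yellow slot line is in line with the two red marks. Then press the panel down flush with its frame and finish while still holding it pressed there with the fingers (do not let go), with the selector and the slot left as set. Leave the glassware and the other loose things where they are.

Things in the scene. Friction and masses are not known exactly. Their poses are not given: they have to be found in the camera images.
- control_box: White and teal control box with the selector knob on its top, 100 x 100 x 55 mm high, fixed to the bench, to the left or right of the degasser; origin at the centre of its underside. Three dots on its top, 38 mm from the knob's axis, mark the positions: two black ones and, last in the clockwise sense, a green one.
- selector (a joint): Angle of the selector knob, rad, growing clockwise seen from above. Three detents: 0 (first black dot), 0.6 (second black dot), 1.2 (green dot); stops at -0.1 and 1.32. A detent pulls with up to about 0.05 N m and draws the knob in once it is let go within about 0.2 rad. It starts at or near 0 or 0.6, or hung up between them.
- selector_grip (a point): Point to grip on the selector: on its vertical axis, 30 mm above the top of the control box and 8 mm below the top of the knob. The knob is a black bar 42 mm long, 14 mm thick, standing 30 mm high on a disc 44 mm across and 8 mm high. The point turns with the knob: its x axis lies along the bar, and the white pointer end is at -x. z is up.
- degasser: White and teal degasser, 260 mm (x) by 240 mm (y), 88 mm high, fixed to the bench; origin at the centre of its underside, front towards its -x. On its top lies the access panel in a grey frame 8 mm high (top 96 mm above the bench), its opening 164 x 134 mm, centred at x = -20 mm, y = 0.
- panel: Aluminium access panel, 160 mm (x) by 130 mm (y), 8 mm thick, level; origin at the centre of its underside, axes as the degasser's. It carries the wing fastener at x = -45 mm, y = 0, with a red mark (4 x 20 mm) on either side of it along y. At rest it stands 8 mm proud of the frame on springs; pressed, it goes 8 mm straight down, without tilting, to a hard stop, flush with the frame.
- panel_press (a point): Clear spot on the top face of the panel, 85 mm behind the fastener's axis (panel x = +40 mm, y = 0); a good place to press. 104 mm above the bench while the panel is proud, 96 mm when flush. The panel needs about 3 N to start moving and 7 N to be flush, and springs back up when let go.
- fastener (a joint): Angle of the quarter-turn fastener, rad, growing clockwise seen from above; 0 = slot along the panel's x, 1.571 = slot along the panel's y, in line with the two red marks. Stops at 0 and 1.75; no detents, it stays where it is left (friction 0.04 N m). It starts somewhere between 0.15 and 0.6.
- fastener_grip (a point): Point to grip on the wing fastener: on its vertical axis, 25 mm above the panel's top face, 7 mm below the wing's top. The wing is a black bar 40 mm long, 12 mm thick, 28 mm high, on a steel disc 44 mm across and 4 mm high; a yellow line, the slot, runs along its top. The point turns with the fastener: x along the wing and slot, z up.
- stirrer: White magnetic stirrer, 120 x 120 mm and 49 mm high, fixed, on the other side of the degasser from the control box; the beaker stands on it. Origin at the centre of its underside.
- beaker: Glass beaker, 60 mm across, 70 mm high, loose on the stirrer; origin at its underside. Leave it.
- flask_a: Glass volumetric flask with pink stopper, 86 mm across, 206 mm high, loose at the back left; origin at its underside. Leave it.
- flask_b: A second volumetric flask like flask_a, farther left. Leave it.
- amber_bottle: Brown bottle with white cap, 72 mm across, 160 mm high, loose at the back right; origin at its underside. Leave it.
- cap: Orange screw cap, 36 mm across, 16 mm high, lying loose on the degasser's top behind the panel's frame; origin at its underside. Leave it.
- vial_rack: Blue rack with six vials, 50 x 90 mm, 50 mm high, loose at the front right; origin at its underside. Leave it.
- spanner: Steel spanner, 160 mm long, 8 mm thick, lying loose on the bench right of the degasser; origin at its middle. Leave it.
- marker: White marker pen with blue cap, 120 mm long, 15 mm thick, lying loose on the bench at the front left; origin at its middle. Leave it.

How it is judged:
By the outcome, as a careful person would: the job done as asked, in the order asked, and still so for the second after the job is handed in, while the arm keeps its last pose, push and grip.
It also fails if it takes over 58 s, if anything falls off the work surface, if the arm or the gripper's body presses on something with over 40 N, if the wrist force passes 120 N, or if a joint passes its speed limit or range.

## Working session

There is one attempt and no reset: what is moved stays moved. The work goes in short steps, Python scripts to look and compute and a tool call to move; the robot and the scene stay as the last step left them, time stands still between calls to the robot, and variables do not carry over. Pictures are saved under pics/ and viewed, at most 10 in all, crops included, and the job is handed in when it is done.

```bash
mkdir -p pics; ls; python3 - <<'E'
from workcell import robot
import cv2
for n in("top","scene"):
    cv2.imwrite(f"pics/{n}0.png",robot.read_camera(n))
    print(robot.camera_params(n))
s=robot.read_state();print(s)
print(robot.camera_params("wrist"))
E
```

```text
pics
workcell.py
{'fx': 490.85550423777636, 'fy': 490.85550423777636, 'cx': 324.4136042260543, 'cy': 240.43442164346916, 'R': array([[ 9.83434473e-04, -9.99927728e-01,  1.19821323e-02],
       [-9.85202054e-01, -3.02248159e-03, -1.71370291e-01],
       [ 1.71394121e-01, -1.16362899e-02, -9.85133824e-01]]), 't': array([  -5.76726656,  516.37049741, 1134.77350805])}
{'fx': 476.6427287478468, 'fy': 476.6427287478468, 'cx': 315.6909793515217, 'cy': 237.1971292462122, 'R': array([[ 0.53384263,  0.84539813, -0.01772133],
       [ 0.5802224 , -0.38147664, -0.7195954 ],
       [-0.61510488,  0.37386838, -0.69416743]]), 't': array([-263.80670325, -205.20425101, 1647.55937153])}
{'t': 0.1, 'joints': array([ 6.30782353e+01,  1.26702708e+01,  8.75193369e+01, -3.65794890e-04,
        7.99107701e+01, -7.22395422e+00]), 'qd': array([ 0.06520064, -0.16745057, -0.13300042, -0.14923286,  0.17997814,
       -0.03496717]), 'joint_efforts': array([ 4.14136384e-04, -4.98242819e+01, -3.90548015e+01, -1.61042308e-04,
        5.65527225e-03, -3.40022120e-05]), 'ee_pos': array([210.54393569, 588.20887117, 403.71209177]), 'orientation': array([[-9.41483720e-01,  3.37057538e-01, -7.87619684e-04],
       [ 3.37058390e-01,  9.41482444e-01, -1.56490511e-03],
       [ 2.14067040e-04, -1.73880651e-03, -9.99998465e-01]]), 'ft_force': array([ 0.17871702, -0.13387658,  0.13634301]), 'ft_torque': array([-0.03937943,  0.01027071, -0.0115998 ]), 'grasp_force': 0.0, 'opening': 85.20810508408215}
{'fx': 432.47507918966596, 'fy': 432.47507918966596, 'cx': 319.12171320935613, 'cy': 236.94466874597248, 'hand_eye': array([[-2.74283869e-04, -9.45420136e-01, -3.25853789e-01,
         8.44787722e+01],
       [ 9.99999827e-01, -8.95072664e-05, -5.82045861e-04,
        -5.17168043e-02],
       [ 5.21111595e-04, -3.25853892e-01,  9.45419996e-01,
         3.02080203e+01],
       [ 0.00000000e+00,  0.00000000e+00,  0.00000000e+00,
         1.00000000e+00]])}
```

View pics/top0.png

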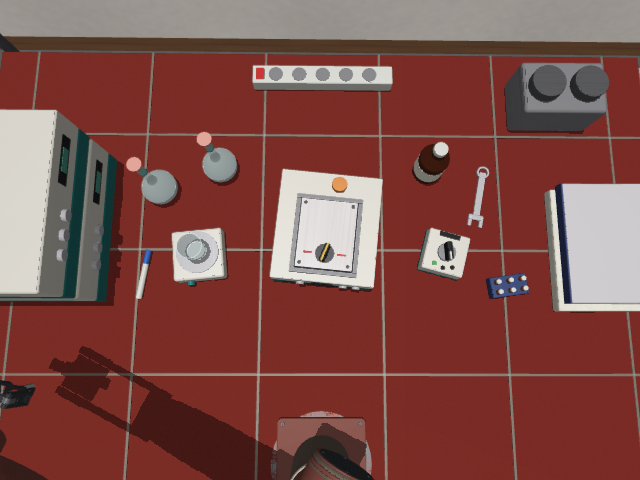

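```bash
python3 - <<'E'
import cv2,numpy as np
a=cv2.imread("pics/top0.png")
l=cv2.resize(a[160:300,262:392],None,fx=4,fy=4,interpolation=cv2.INTER_CUBIC)
r=cv2.resize(a[220:285,412:477],None,fx=6,fy=6,interpolation=cv2.INTER_CUBIC)
# separate: left crop 520x560 , right 260 wide
r=cv2.resize(a[222:287,412:477],(276,276),interpolation=cv2.INTER_CUBIC)
o=np.zeros((560,800,3),np.uint8);o[:,:520]=l;o[:276,524:]=r
cv2.imwrite("pics/crop0.png",o)
E
```

```text
(no output)
```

View pics/crop0.png

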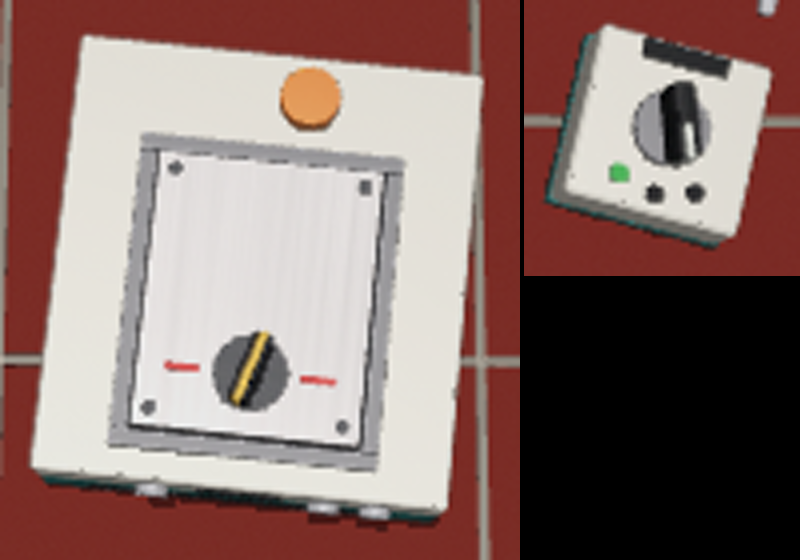

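```bash
cat > h.py <<'E'
import numpy as np
from workcell import robot
def ray(name,uv,z,pose=None):
    p=robot.camera_params(name)
    d=np.array([(uv[0]-p["cx"])/p["fx"],(uv[1]-p["cy"])/p["fy"],1])
    if name=="wrist":
        R0,t0=pose;H=p["hand_eye"]
        R=R0@H[:3,:3];c=R0@H[:3,3]+t0
    else: R=p["R"].T;c=-R@p["t"]
    d=R@d
    return c+d*(z-c[2])/d[2]
E
python3 - <<'E'
from h import *
L=lambda u,v:((u+.5)/4-.5+262,(v+.5)/4-.5+160)
k=276/65
B=lambda u,v:((u-524+.5)/k-.5+412,(v+.5)/k-.5+222)
def sh(n,f,pts,z):
    r=np.array([ray("top",f(*p),z)[:2] for p in pts]);print(n,r.round(1).tolist(),"mean",r.mean(0).round(1));return r
ang=lambda d:np.degrees(np.arctan2(d[1],d[0])).round(1)
r=sh("deg",L,[(82,36),(482,76),(447,515),(32,468)],88);print(ang(r[0]-r[3]),ang(r[1]-r[2]),ang(r[0]-r[1])-90,ang(r[3]-r[2])-90)
r=sh("panel",L,[(157,150),(385,175),(360,450),(128,425)],104);print(ang(r[0]-r[3]),ang(r[1]-r[2]))
r=sh("red",L,[(182,367),(318,380)],104);print(ang(r[0]-r[1])-90)
r=sh("slot",L,[(265,335),(237,403)],136);print(ang(r[0]-r[1]))
r=sh("fdisc",L,[(251,373)],108)
r=sh("box",B,[(605,25),(770,70),(735,237),(567,190)],55);print(ang(r[0]-r[3]),ang(r[1]-r[2]),ang(r[0]-r[1])-90,ang(r[3]-r[2])-90)
d=sh("dots g,2,1",B,[(619,173),(655,193),(695,193)],55);c=r.mean(0)
for q in d: print(np.linalg.norm(q-c),ang(q-c))
sh("kdisc",B,[(672,128)],63)
k=sh("bar",B,[(679,86),(684,155)],93);print(ang(k[1]-k[0]))
E
```

```text
deg [[681.3, 96.2], [657.8, -140.8], [398.4, -115.8], [424.7, 120.7]] mean [540.6  -9.9]
-5.4 -5.5 -5.700000000000003 -6.299999999999997
panel [[607.6, 50.5], [593.3, -81.3], [433.7, -65.5], [447.5, 65.4]] mean [520.5  -7.7]
-5.3 -5.7
red [[480.7, 35.2], [473.5, -42.0]] mean [477.1  -3.4]
-5.400000000000006
slot [[493.9, -11.3], [456.0, 4.1]] mean [474.9  -3.6]
-22.1
fdisc [[476.8, -3.9]] mean [476.8  -3.9]
box [[546.8, -259.5], [521.3, -351.8], [427.0, -327.6], [453.0, -234.9]] mean [ 487.  -293.4]
-14.7 -14.4 -15.5 -15.700000000000003
dots g,2,1 [[462.6, -264.3], [451.5, -284.0], [451.5, -306.3]] mean [ 455.2 -284.9]
38.00530238557831 129.9
36.804975957511004 165.1
37.792862814674976 -160.0
kdisc [[486.9, -292.9]] mean [ 486.9 -292.9]
bar [[505.5, -289.8], [467.6, -290.9]] mean [ 486.6 -290.3]
-178.3
```

```bash
cat >> h.py <<'E'
def go(x,y,z,yaw):
    s=robot.read_state();R=s["orientation"];cur=np.degrees(np.arctan2(R[1,0],R[0,0]))
    print("t",s["t"],"pos",s["ee_pos"].round(1),"yaw",cur.round(2),"d",(R.T@(np.array([x,y,z])-s["ee_pos"])).round(1),"turn",((cur-yaw+180)%360-180).round(2),"q",s["joints"].round(0),"F",s["ft_force"].round(1))
E
python3 -c "
from h import *
print(robot.tip_reach);go(487,-293,340,-178.3)"
```

Call:
{"name": "step_hand", "arguments": {
  "rows": [
    {"sx": -557,"sy": -736,"sz": 20,"rz": -21.4},
    {"sx": -557,"sy": -736,"sz": 20,"rz": -21.4},
    {"sx": -557,"sy": -736,"sz": 20,"rz": -21.4},
    {"sx": -557,"sy": -736,"sz": 20,"rz": -21.4},
    {"sx": -557,"sy": -736,"sz": 20,"rz": -21.4},
    {"sx": -557,"sy": -736,"sz": 20,"rz": -21.4},
    {"sx": -557,"sy": -736,"sz": 20,"rz": -21.4},
    {"sx": -557,"sy": -736,"sz": 20,"rz": -21.4},
    {"sx": -557,"sy": -736,"sz": 20,"rz": -21.4},
    {"sx": -557,"sy": -736,"sz": 20,"rz": -21.4},
    {"sx": -557,"sy": -736,"sz": 20,"rz": -21.4},
    {"sx": -557,"sy": -736,"sz": 20,"rz": -21.4}
  ],
  "finger_gap": 50,
  "force": 30
}}

```text
t: 1.1
ee_pos: [360.0, 109.8, 393.8]
orientation: [[-1.0, -0.03, 0.001], [-0.03, 1.0, 0.0], [-0.001, 0.0, -1.0]]
ft_force: [1.2, -0.0, -0.7]
opening: 49.9
grasp_force: 0.0
```

```bash
python3 -c "
from h import *
go(487,-293,340,-178.3)"
```

```text
t 1.1 pos [360.  109.8 393.8] yaw -178.27 d [-114.8 -406.5   53.8] turn 0.03 q [  5. -24. 122.   0.  81. -87.] F [ 1.2 -0.  -0.7]
```

Call:
{"name": "step_hand", "arguments": {
  "rows": [
    {"sx": -115,"sy": -406,"sz": 54},
    {"sx": -115,"sy": -406,"sz": 54},
    {"sx": -115,"sy": -406,"sz": 54},
    {"sx": -115,"sy": -406,"sz": 54},
    {"sx": -115,"sy": -406,"sz": 54},
    {"sx": -115,"sy": -406,"sz": 54},
    {"sx": -115,"sy": -406,"sz": 54},
    {"sx": -115,"sy": -406,"sz": 54},
    {"sx": -115,"sy": -406,"sz": 54},
    {"sx": -115,"sy": -406,"sz": 54},
    {"sx": -115,"sy": -406,"sz": 54},
    {"sx": -115,"sy": -406,"sz": 54}
  ]
}}

```text
t: 2.1
ee_pos: [487.1, -293.2, 338.4]
orientation: [[-1.0, -0.026, -0.002], [-0.026, 1.0, 0.001], [0.002, 0.001, -1.0]]
ft_force: [-0.2, 0.8, 0.4]
opening: 50.3
grasp_force: 0.0
```

```bash
python3 -c "
from h import *
import cv2
go(487,-293,240,-178.3)
go(487,-293,240,-178.3)
cv2.imwrite('pics/w1.png',robot.read_camera('wrist'))"
```

```text
t 2.1 pos [ 487.1 -293.2  338.4] yaw -178.49 d [-0.1  0.1 98.4] turn -0.19 q [ -39.    8.  100.   -0.   72. -130.] F [-0.2  0.8  0.4]
t 2.1 pos [ 487.1 -293.2  338.4] yaw -178.49 d [-0.1  0.1 98.4] turn -0.19 q [ -39.    8.  100.   -0.   72. -130.] F [-0.2  0.8  0.4]
```

View pics/w1.png

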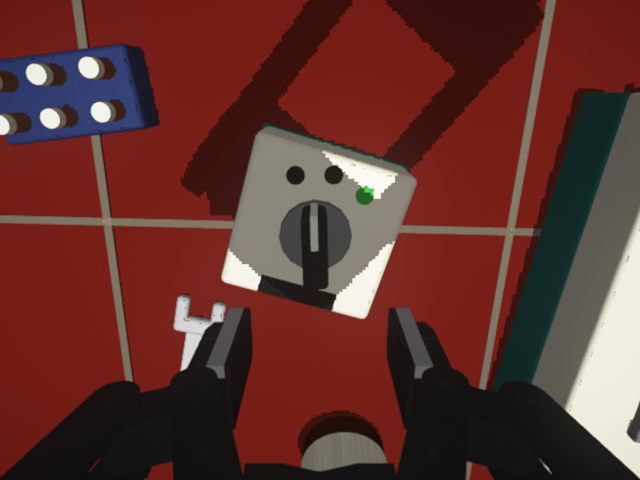

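```bash
python3 -c "
from h import *
s=robot.read_state();P=(s['orientation'],s['ee_pos'])
for uv,z in[((315,236),63),((314,202),93),((315,286),85),((364,195),55),((333,175),55),((295,175),55)]:
  r=ray('wrist',uv,z,P);print(r.round(1),np.degrees(np.arctan2(r[1]+293,r[0]-487)))
"
```

```text
[ 486.  -293.5   63. ] -156.35150065312646
[ 457.4 -294.4   93. ] -177.23764177209569
[ 508.5 -292.7   85. ] 0.7041022200629186
[ 461.9 -264.7   55. ] 131.55680852011747
[ 450.3 -283.7   55. ] 165.83754715016056
[ 450.9 -306.2   55. ] -159.90608755458294
```

Call:
{"name": "step_hand", "arguments": {
  "rows": [
    {"sz": 34},
    {"sz": 66},
    {"sz": 90},
    {"sz": 97},
    {"sz": 97},
    {"sz": 97},
    {"sz": 97}
  ]
}}

```text
t: 2.73
ee_pos: [488.2, -290.8, 245.3]
orientation: [[-1.0, -0.03, 0.003], [-0.03, 1.0, -0.002], [-0.003, -0.002, -1.0]]
ft_force: [0.3, -1.0, 0.3]
opening: 49.9
grasp_force: 0.0
```

Call:
{"name": "step_hand", "arguments": {
  "rows": [
    {},
    {},
    {},
    {},
    {},
    {},
    {},
    {}
  ],
  "finger_gap": 0,
  "force": 40
}}

```text
t: 3.4
ee_pos: [487.7, -293.7, 245.1]
orientation: [[-1.0, -0.029, 0.003], [-0.029, 1.0, -0.008], [-0.003, -0.008, -1.0]]
ft_force: [-1.6, -11.9, -0.2]
opening: 13.0
grasp_force: 43.1
```

```bash
python3 -c "
from h import *
go(487,-293,241,130.6)"
```

```text
t 3.4 pos [ 487.7 -293.7  245.1] yaw -178.33 d [0.7 0.8 4.1] turn 51.07 q [ -39.   15.  103.   -0.   62. -130.] F [ -1.6 -11.9  -0.2]
```

Call:
{"name": "step_hand", "arguments": {
  "rows": [
    {"sy": -1.5,"rz": 6},
    {"sy": -1.5,"rz": 12},
    {"sy": -1.5,"rz": 18},
    {"sy": -1.5,"rz": 24},
    {"sy": -1.5,"rz": 30},
    {"sy": -1.5,"rz": 36},
    {"sy": -1.5,"rz": 42},
    {"sy": -1.5,"rz": 48},
    {"sy": -1.5,"rz": 52},
    {"sy": -1.5,"rz": 52},
    {"sy": -1.5,"rz": 52},
    {"sy": -1.5,"rz": 52}
  ]
}}

```text
t: 4.4
ee_pos: [487.6, -294.8, 245.0]
orientation: [[-0.638, 0.77, 0.003], [0.77, 0.638, -0.007], [-0.007, -0.002, -1.0]]
ft_force: [-2.1, -9.0, 2.2]
opening: 12.7
grasp_force: 43.4
```

```bash
python3 -c "
from h import *
go(487,-293,241,130.5);s=robot.read_state();print(s['ft_torque'],s['opening'])"
```

```text
t 4.4 pos [ 487.6 -294.8  245. ] yaw 129.67 d [1.8 0.7 4. ] turn -0.83 q [-39.  15. 103.  -0.  62. -79.] F [-2.1 -9.   2.2]
[-1.44885686  0.37971341  0.00360898] 12.748550600854099
```

Call:
{"name": "step_hand", "arguments": {
  "rows": [
    {},
    {},
    {},
    {},
    {}
  ],
  "finger_gap": 50,
  "force": 30
}}

```text
t: 4.82
ee_pos: [487.3, -291.9, 242.8]
orientation: [[-0.639, 0.769, -0.0], [0.769, 0.639, 0.0], [0.0, 0.0, -1.0]]
ft_force: [0.2, -0.2, -0.1]
opening: 49.7
grasp_force: 0.0
```

Call:
{"name": "step_hand", "arguments": {
  "rows": [
    {"sz": -30},
    {"sz": -65},
    {"sz": -95},
    {"sz": -95},
    {"sz": -95}
  ]
}}

```text
t: 5.23
ee_pos: [488.1, -292.5, 340.6]
orientation: [[-0.639, 0.769, 0.004], [0.769, 0.639, -0.003], [-0.005, 0.001, -1.0]]
ft_force: [0.6, 0.6, -0.8]
opening: 50.3
grasp_force: 0.0
```

```bash
python3 -c "
from h import *
import cv2
go(476.9,-3.7,340,158)
cv2.imwrite('pics/w2.png',robot.read_camera('wrist'))"
```

```text
t 5.2333 pos [ 488.1 -292.5  340.6] yaw 129.72 d [229.3 176.   -0.4] turn -28.28 q [-39.   8. 100.   0.  72. -79.] F [ 0.6  0.6 -0.8]
```

View pics/w2.png

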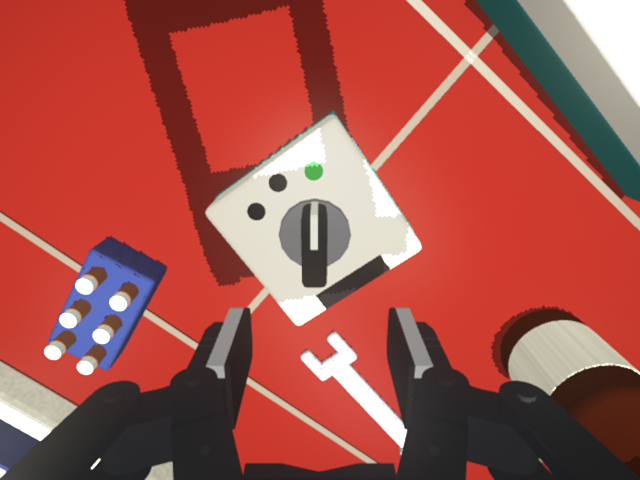

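The pointer, at (314,205), is in line with the green dot at (314,171), so the selector is set. Next is the fastener.

Call:
{"name": "step_hand", "arguments": {
  "rows": [
    {"sx": 229,"sy": 176,"sz": -5,"rz": -28.3},
    {"sx": 229,"sy": 176,"sz": -5,"rz": -28.3},
    {"sx": 229,"sy": 176,"sz": -5,"rz": -28.3},
    {"sx": 229,"sy": 176,"sz": -5,"rz": -28.3},
    {"sx": 229,"sy": 176,"sz": -5,"rz": -28.3},
    {"sx": 229,"sy": 176,"sz": -5,"rz": -28.3},
    {"sx": 229,"sy": 176,"sz": -5,"rz": -28.3},
    {"sx": 229,"sy": 176,"sz": -5,"rz": -28.3},
    {"sx": 229,"sy": 176,"sz": -5,"rz": -28.3},
    {"sx": 229,"sy": 176,"sz": -5,"rz": -28.3},
    {"sx": 229,"sy": 176,"sz": -5,"rz": -28.3},
    {"sx": 229,"sy": 176,"sz": -5,"rz": -28.3}
  ]
}}

```text
t: 6.28
ee_pos: [476.4, -4.9, 342.3]
orientation: [[-0.926, 0.377, -0.001], [0.377, 0.926, -0.0], [0.001, -0.0, -1.0]]
ft_force: [-0.6, -0.4, -0.2]
opening: 50.1
grasp_force: 0.0
```

```bash
python3 -c "
from h import *
import cv2
go(476.9,-3.7,285,158)
cv2.imwrite('pics/w3.png',robot.read_camera('wrist'))"
```

```text
t 6.2833 pos [476.4  -4.9 342.3] yaw 157.88 d [-0.   1.3 57.3] turn -0.12 q [-10.  -5. 113.  -0.  72. -78.] F [-0.6 -0.4 -0.2]
```

View pics/w3.png

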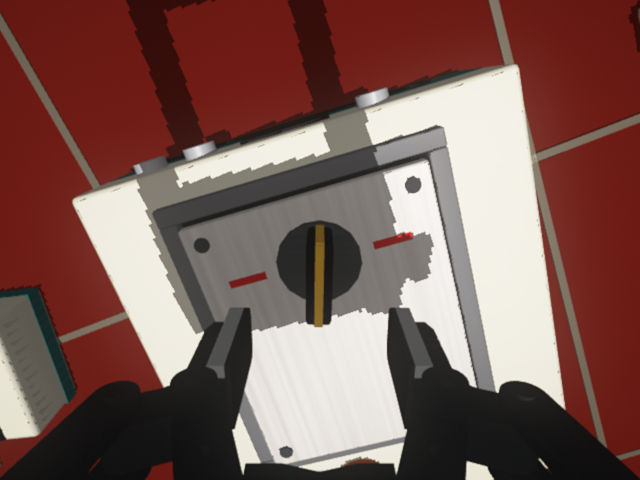

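```bash
python3 -c "
from h import *
s=robot.read_state();P=(s['orientation'],s['ee_pos'])
f=lambda uv,z:ray('wrist',uv,z,P)
a=lambda d:np.degrees(np.arctan2(d[1],d[0]))
l,r=f((248,280),104),f((393,241),104);print(l,r,(l+r)/2,a(r-l),a(l-r))
print(f((319,262),108),a(f((320,226),136)-f((319,325),136)))
"
```

```text
[472.59188285 -44.1298236  104.        ] [480.72367529  33.83194033 104.        ] [476.65777907  -5.14894164 104.        ] 84.04530301132259 -95.95469698867741
[475.69024651  -4.9428136  108.        ] 157.34380298321707
```

Call:
{"name": "step_hand", "arguments": {
  "rows": [
    {"sy": 1,"sz": 25},
    {"sy": 1,"sz": 45},
    {"sy": 1,"sz": 55},
    {"sy": 1,"sz": 55},
    {"sy": 1,"sz": 55},
    {"sy": 1,"sz": 55}
  ]
}}

```text
t: 6.83
ee_pos: [477.4, -3.1, 288.9]
orientation: [[-0.927, 0.375, 0.001], [0.375, 0.927, -0.0], [-0.001, 0.0, -1.0]]
ft_force: [-0.5, 0.7, 0.5]
opening: 50.0
grasp_force: 0.0
```

Call:
{"name": "step_hand", "arguments": {
  "rows": [
    {},
    {},
    {},
    {},
    {},
    {},
    {},
    {}
  ],
  "finger_gap": 0,
  "force": 40
}}

```text
t: 7.5
ee_pos: [476.8, -4.2, 288.7]
orientation: [[-0.927, 0.374, -0.0], [0.374, 0.927, -0.004], [-0.001, -0.004, -1.0]]
ft_force: [-3.6, -10.7, 3.1]
opening: 11.3
grasp_force: 43.6
```

```bash
python3 -c "
from h import *
go(476.9,-3.7,285,84.5)"
```

```text
t 7.5 pos [476.8  -4.2 288.7] yaw 158.02 d [0.1 0.5 3.7] turn 73.52 q [-10.  -1. 115.  -0.  66. -78.] F [ -3.6 -10.7   3.1]
```

Call:
{"name": "step_hand", "arguments": {
  "rows": [
    {"sy": -1.5,"rz": 7},
    {"sy": -1.5,"rz": 14},
    {"sy": -1.5,"rz": 21},
    {"sy": -1.5,"rz": 28},
    {"sy": -1.5,"rz": 35},
    {"sy": -1.5,"rz": 42},
    {"sy": -1.5,"rz": 49},
    {"sy": -1.5,"rz": 56},
    {"sy": -1.5,"rz": 63},
    {"sy": -1.5,"rz": 69},
    {"sy": -1.5,"rz": 73.7},
    {"sy": -1.5,"rz": 73.7}
  ]
}}

```text
t: 8.5
ee_pos: [476.3, -5.0, 288.8]
orientation: [[0.103, 0.995, 0.0], [0.995, -0.103, -0.003], [-0.003, 0.001, -1.0]]
ft_force: [-3.4, -5.4, 3.8]
opening: 11.1
grasp_force: 43.6
```

Call:
{"name": "step_hand", "arguments": {
  "rows": [
    {},
    {}
  ]
}}

```text
t: 8.67
ee_pos: [476.3, -4.9, 288.8]
orientation: [[0.099, 0.995, 0.0], [0.995, -0.099, -0.003], [-0.003, 0.001, -1.0]]
ft_force: [-2.8, -5.9, 4.2]
opening: 11.3
grasp_force: 43.6
```

```bash
python3 -c "
from h import *
go(476.9,-3.7,285,84.3);s=robot.read_state();print(s['ft_torque'],s['opening'])"
```

```text
t 8.6667 pos [476.3  -4.9 288.8] yaw 84.32 d [1.3 0.4 3.8] turn 0.02 q [-10.  -1. 115.  -0.  66.  -4.] F [-2.8 -5.9  4.2]
[-1.00526439  0.38271453 -0.04886135] 11.292862423016294
```

Call:
{"name": "step_hand", "arguments": {
  "rows": [
    {},
    {},
    {},
    {}
  ],
  "finger_gap": 50,
  "force": 30
}}

```text
t: 9.0
ee_pos: [476.3, -3.9, 288.0]
orientation: [[0.099, 0.995, 0.0], [0.995, -0.099, 0.0], [0.0, 0.0, -1.0]]
ft_force: [-0.0, 0.4, -0.3]
opening: 50.1
grasp_force: 0.0
```

Call:
{"name": "step_hand", "arguments": {
  "rows": [
    {"sz": -30},
    {"sz": -55},
    {"sz": -55},
    {"sz": -55},
    {"sz": -55}
  ]
}}

```text
t: 9.42
ee_pos: [476.0, -3.9, 342.4]
orientation: [[0.099, 0.995, -0.0], [0.995, -0.099, 0.0], [0.0, -0.0, -1.0]]
ft_force: [-1.0, 1.4, -0.4]
opening: 50.3
grasp_force: 0.0
```

```bash
python3 -c "
from h import *
import cv2
go(559.5,-12,340,84.3)
cv2.imwrite('pics/w4.png',robot.read_camera('wrist'))"
```

```text
t 9.4167 pos [476.   -3.9 342.4] yaw 84.31 d [ 0.2 83.9  2.4] turn 0.01 q [-10.  -5. 113.   0.  72.  -4.] F [-1.   1.4 -0.4]
```

View pics/w4.png

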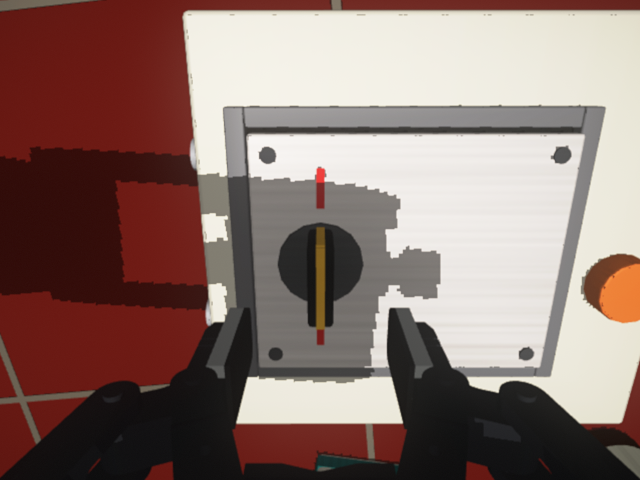

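Both red marks, at (320,188) and (320,337), are in line with the slot, which runs from (320,228) to (320,326). Next: shut the fingers, move 85 mm back and press.

Call:
{"name": "step_hand", "arguments": {
  "rows": [
    {"sy": 35},
    {"sy": 70},
    {"sy": 85},
    {"sy": 85},
    {"sy": 85},
    {"sy": 85},
    {"sy": 85},
    {"sy": 85}
  ],
  "finger_gap": 0,
  "force": 25
}}

```text
t: 10.13
ee_pos: [560.0, -12.3, 342.6]
orientation: [[0.099, 0.995, -0.001], [0.995, -0.099, 0.0], [0.0, -0.001, -1.0]]
ft_force: [0.2, 0.0, -0.0]
opening: 0.3
grasp_force: 0.0
```

Call:
{"name": "step_hand", "arguments": {
  "rows": [
    {"sz": 25},
    {"sz": 45},
    {"sz": 54},
    {"sz": 58},
    {"sz": 58},
    {"sz": 58}
  ]
}}

```text
t: 10.63
ee_pos: [561.0, -12.5, 285.7]
orientation: [[0.099, 0.995, 0.001], [0.995, -0.099, -0.0], [-0.0, 0.001, -1.0]]
ft_force: [-0.5, 0.8, 0.7]
opening: 0.0
grasp_force: 0.0
```

```bash
python3 -c "
from h import *
go(561,-12.4,269.4,84.3)"
```

```text
t 10.6333 pos [561.  -12.5 285.7] yaw 84.3 d [ 0.1 -0.1 16.3] turn 0.0 q [ -9.  11. 103.  -0.  66.  -4.] F [-0.5  0.8  0.7]
```

Call:
{"name": "step_hand", "arguments": {
  "rows": [
    {"sz": 4},
    {"sz": 8},
    {"sz": 10},
    {"sz": 12},
    {"sz": 14},
    {"sz": 14},
    {"sz": 14}
  ]
}}

```text
t: 11.22
ee_pos: [561.4, -12.6, 271.9]
orientation: [[0.099, 0.995, 0.002], [0.995, -0.099, -0.0], [-0.0, 0.002, -1.0]]
ft_force: [-0.4, -0.2, 5.2]
opening: -0.1
grasp_force: 2.9
```

Call:
{"name": "step_hand", "arguments": {
  "rows": [
    {"sz": 1},
    {"sz": 2},
    {"sz": 3},
    {"sz": 3},
    {"sz": 3}
  ]
}}

```text
t: 11.63
ee_pos: [561.5, -12.6, 269.5]
orientation: [[0.099, 0.995, 0.002], [0.995, -0.099, -0.0], [-0.0, 0.002, -1.0]]
ft_force: [-1.4, 0.1, 8.4]
opening: 0.1
grasp_force: 4.3
```

Almost at the stop; I'll press a little further to seat it firmly.

Call:
{"name": "step_hand", "arguments": {
  "rows": [
    {"sz": 1},
    {"sz": 2},
    {"sz": 2},
    {"sz": 2},
    {"sz": 2},
    {"sz": 2}
  ]
}}

```text
t: 12.13
ee_pos: [561.5, -12.6, 269.3]
orientation: [[0.099, 0.995, 0.002], [0.995, -0.099, -0.001], [-0.0, 0.002, -1.0]]
ft_force: [-7.9, 1.4, 21.1]
opening: 0.0
grasp_force: 10.6
```

```bash
python3 -c "
from h import *
import cv2
go(561,-12.4,269.4,84.3)
a=robot.read_camera('top');b=robot.read_camera('scene')
go(561,-12.4,269.4,84.3)
p=robot.camera_params('scene');c=p['R']@np.array([520,-8,100])+p['t'];u,v=int(p['fx']*c[0]/c[2]+p['cx']),int(p['fy']*c[1]/c[2]+p['cy'])
x=cv2.resize(a[160:300,262:392],(390,420),interpolation=2)
y=cv2.resize(b[max(v-70,0):v+70,u-65:u+65],(390,420),interpolation=2)
cv2.imwrite('pics/e.png',np.hstack([x,y]))"
```

```text
t 12.1333 pos [561.5 -12.6 269.3] yaw 84.31 d [ 0.1 -0.6 -0.1] turn 0.01 q [ -9.  12. 104.  -0.  64.  -4.] F [-7.9  1.4 21.1]
t 12.2333 pos [561.5 -12.6 269.3] yaw 84.31 d [ 0.1 -0.5 -0.1] turn 0.01 q [ -9.  12. 104.  -0.  64.  -4.] F [-8.8  0.7 20.7]
```

View pics/e.png

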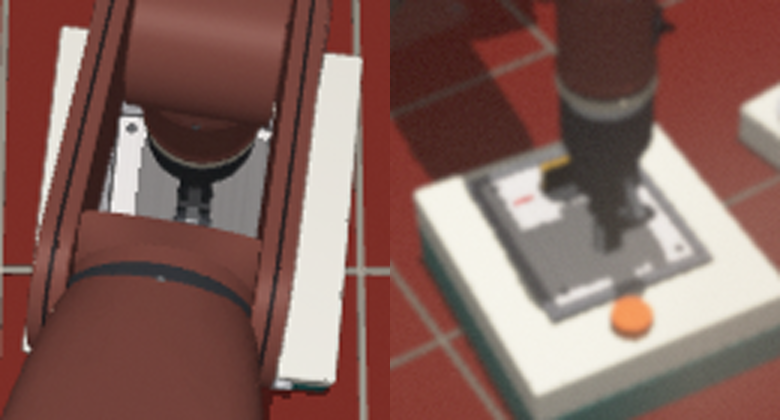

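The right-hand view shows the fingers on the panel at about (605,240), the panel flush in its frame, and the cap untouched at (632,316). The panel is at its hard stop with a steady 21 N.

```bash
python3 -c "
from workcell import robot
print(robot.finish_job())"
```

```text
the job is handed in; nothing more can be done
None
```

I handed the job in at about 12 s: the selector is at the green mark, the fastener slot is in line with the red marks, and the fingers are holding the panel flush at about 21 N. The loose items were not touched.

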